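# Find a handwheel's heavy side by feel and hold it at the bottom

## Robot

A 6-joint arm with a two-finger parallel gripper is mounted at the origin on the work surface. World frame = base frame: x ahead of the robot, y to its left, z up, the work surface at z = 0. Lengths are in m, angles in rad, forces in N, time in s.
With the tool pointing down it reaches from about 0.325 to 0.775 m from the base axis. Payload 9.3 kg.
Tool frame: the origin (TCP) lies at the very end of the fingers, on their centre line; the grasp point (between the pads) lies 19 mm behind it (arm.grip_point_offset is the distance from the TCP to the grasp point, in m); z points along the fingers, y is the line along which they close (so a half turn about z gives the same grasp; the last joint's range is limited). The gripper opens to 85 mm and grips with 20 to 120 N. Pads are 22 mm wide; open, the fingers measure 114 mm over their backs; the gripper's body (76 mm by 85 mm) begins 54 mm behind the grasp point. The pads swing forward as they close: fully open they stand 13 mm farther back than shut.
Start: joints at [1.086, 0.259, 0.021, 1.334, 0, 1.418], TCP at [0.179, 0.52, 0.231] pointing down, gripper open.
Joint ranges: [-3.04, 3.04], [-0.91, 1.82], [-1.04, 1.36], [-1.92, 1.95], [-1.52, 1.45], [-3.14, 3.14]. Speed limits (rad/s): [2.22, 2.22, 2.79, 3.14, 3.14, 3.14].

## Interface

Orientations are given as a rotation vector (axis times angle).
In Python, from bench import arm, eyes gives the robot as it stands. The module is installed in compiled form; this text tells all that it offers. Calls block until the motion is done:
- arm.goto(position, orientation): joint-space move of the TCP to a pose.
- arm.move_linear(position, attitude=None, rate=0.15, until_force=None): straight line of the TCP; attitude=None keeps the orientation; rate is the mean speed in m/s. With until_force (N) it stops when the force on the tool has changed by that much, and returns True; else False.
- arm.movej(angles): joint-space move.
- arm.set_gripper(opening, effort=None): finger opening in m; effort is the grip in N (None keeps the last); returns when the fingers have stopped.
- arm.sleep(seconds).
- arm.inverse_kinematics(position, orientation): joint angles nearest the present ones, or None.
- eyes.get_image(name): name is "scene" or "top" or "wrist"; returns the picture (400x640x3 uint8, blue, green, red); there is no depth.
- eyes.camera_params(name): a dict with "fov_y" (degrees; the focal length in pixels is half the picture's height over the tangent of half this angle, whatever the lens; pixels are square), "cx", "cy" (the principal point, pixels), "dist_coeffs" ([k1, k2, p1, p2, k3] as OpenCV has them; the pictures are not rectified), "extrinsics" (4x4, takes a point from camera to world coordinates); the wrist camera has in their place "mount" (4x4, takes a point from camera to tool coordinates, whose origin is the TCP and whose axes are the flange's). Camera axes: x right, y up, looking along -z (the intrinsics and any distortion apply to the point x, -y, -z); pixel columns grow to the right and rows downward; lengths in m; the calibration is good to about 2 mm. A picture is of the moment at which its call begins: read the wrist's pose just before it. camera_params takes no time and is no camera call.
A pose or a line that the arm cannot do raises arm.PlanningError and nothing moves.
- arm.finish_job(): hands the job in; it is judged then, once.
Readings, each from a call of its own:
- arm.get_time_s(): time.
- arm.get_qpos(): joint angles.
- arm.get_qd(): joint speeds.
- arm.get_effort(): joint torques, N m.
- arm.get_tcp_pos(): TCP position.
- arm.get_tool_rot(): TCP orientation.
- arm.get_force(): force on the tool from outside, world axes, zero at the start.
- arm.get_moment(): the same for the moment, N m.
- arm.get_finger_gap(): finger opening in m.
- arm.get_gripper_force(): force on a finger pad.
Only numpy, scipy, OpenCV 4.12 (cv2) and the standard library are available. Lean on these libraries where they do the work, as an engineer would, in place of code of your own. Each camera call takes 0.05 s, during which the arm holds its last target. There are 200 camera calls.

## Task

The closed instrument handwheel on the bench stand is in for balancing: it hides a weight somewhere in its drum, and its bearing is too stiff for it to swing down by itself. Keep hold of the crank grip and turn the wheel slowly once right round, back to where it began, feeling where it is heavy; then turn it so that its heavy side points straight down. Finish there, still gripping the crank grip and holding the wheel still, and leave the loose things on the bench alone.

Things in the scene. Friction and masses are not known exactly. Their poses are not given: they have to be found in the camera images.
- stand: White bearing stand, foot 170 x 150 mm, about 195 mm tall, fixed to the bench, turned up to 0.3 rad. Origin at bench level under the bearing block; z up; y level, parallel to the wheel's shaft. Shaft axis 150 mm above the origin. The wheel sits at its -y side. Grip centre in this frame: x = 0.052 cos(q), y = -0.165, z = 0.150 + 0.052 sin(q), q the wheel joint.
- hub (a point): Point on the shaft axis in the wheel's front face, 100 mm from the stand's origin along its -y. The wheel: upright black drum with aluminium rim and grey face, 153 mm across, 24 mm thick, lowest rim 73 mm above the bench; its 32 mm hub nut stands 6 mm proud. The hidden weight lies somewhere else round the drum each run, fixed during the run, unseen; all else on the wheel is balanced.
- wheel (a joint): Wheel angle q, rad, no stops. 0: crank grip level with the shaft on the stand's +x side; grows as the grip rises from there (+x towards +z). Starts within 0.9 of 0. Dry drag about 0.21 N m (4 N at the grip) both ways, so it stays where left; the weight adds or takes up to 0.15 to 0.19 N m (3 to 3.7 N at the grip) in proportion to the sine of the heavy side's angle from straight down.
- crank_grip: The crank grip: black smooth cylinder, 26 mm diameter, 80 mm long, level, parallel to the shaft (its own y axis along it), sticking out of the wheel's face 52 mm from the shaft axis. It spins freely on its stud about its own length, so it can be gripped from above and carried round without turning the hand. Origin at its middle, 65 mm in front of the wheel's face.
- screwdriver: Bystander, to be left alone: screwdriver lying flat, 180 mm long, handle 26 mm thick and black, to its local -x; origin under its middle
- objective: Bystander, to be left alone: microscope objective standing upright, steel, 32 mm across, 50 mm tall; origin at the centre of its foot
- collar: Bystander, to be left alone: brass ring lying flat, 44 mm across, 14 mm high; origin at the centre of its underside
- oil_bottle: Bystander, to be left alone: small amber bottle, 36 mm across, 70 mm tall; origin at the centre of its foot
- slide_box: Bystander, to be left alone: white slide box, 85 x 100 x 35 mm; origin at the centre of its underside
- dish: Bystander, to be left alone: pale round dish, 90 mm across, 16 mm high; origin at the centre of its underside

How it is judged:
On the way:
1. the wheel has been turned once right round, either way, back to within about 25 degrees of where it began, with the crank grip in the fingers ((value of joint wheel above 4.2 rad or value of joint wheel below -4.2 rad) and distance of crank_grip from where it was at the start of the episode below 0.024 m and contact force between the fingers and crank_grip above 0.5 N), for 0.1 s.
At the end, for the whole second after the job is handed in: The hidden weight's centre is below the shaft, within 20 degrees of straight down; the wheel is still (under 0.1 rad/s) and the fingers press on the crank grip with more than 2 N (z of slug_c0 in the frame of stand below 0.15 m and x of slug_c0 in the frame of stand between -0.0154 and 0.0154 m and velocity of joint wheel between -0.1 and 0.1 rad/s and contact force between the fingers and crank_grip above 2 N); the arm keeps its last pose, push and grip.
It fails at once if a loose thing on the bench is shoved by more than 30 mm (distance of any of screwdriver, objective, collar, oil_bottle, slide_box, dish from where it was at the start of the episode above 0.03 m).
It also fails if it takes over 72 s, if anything falls off the work surface, if the arm or the gripper's body presses on something with over 40 N, if the wrist force passes 120 N, or if a joint passes its speed limit or range.

## Working session

There is one attempt and no reset: what is moved stays moved. The work goes in short steps, each a Python script; the robot and the scene stay as the last script left them, time stands still between calls to the robot, and variables do not carry over. Pictures are saved under pics/ and viewed, at most 10 in all, crops included, and the job is handed in when it is done.

```bash
mkdir -p pics; python3 - <<'E'
from bench import arm, eyes
import cv2
for n in("scene","top"):
    cv2.imwrite(f"pics/{n}0.png",eyes.get_image(n)); print(n,eyes.camera_params(n))
print(eyes.camera_params("wrist")); print(arm.get_tcp_pos(),arm.get_tool_rot(),arm.get_time_s(),arm.grip_point_offset)
E
```

```text
scene {'fov_y': 43.03639034454465, 'cx': 319.2181852698193, 'cy': 206.5076161725832, 'dist_coeffs': array([0.03003467, 0.        , 0.        , 0.        , 0.        ]), 'extrinsics': array([[ 0.57049507, -0.63482352,  0.5210897 ,  1.22649562],
       [ 0.82110603,  0.45468338, -0.34503319, -0.32929898],
       [-0.01789564,  0.62470963,  0.78065205,  1.10023812],
       [ 0.        ,  0.        ,  0.        ,  1.        ]])}
top {'fov_y': 54.06158338804092, 'cx': 323.8838652282247, 'cy': 202.3217638940155, 'dist_coeffs': array([-0.04066546,  0.        ,  0.        ,  0.        ,  0.        ]), 'extrinsics': array([[-0.02096742,  0.98061414, -0.1948237 ,  0.42651685],
       [-0.99974313, -0.01888758,  0.01252726,  0.08662527],
       [ 0.00860465,  0.19503632,  0.98075827,  0.8633145 ],
       [ 0.        ,  0.        ,  0.        ,  1.        ]])}
{'fov_y': 71.41425750398781, 'cx': 318.99247413992845, 'cy': 196.35910197219397, 'dist_coeffs': array([-0.02219051,  0.        ,  0.        ,  0.        ,  0.        ]), 'mount': array([[-8.77372017e-04,  9.53217731e-01,  3.02283290e-01,
         7.73367800e-02],
       [ 9.99999547e-01,  9.47528651e-04, -8.54479617e-05,
        -9.06847786e-04],
       [-3.67872591e-04,  3.02283079e-01, -9.53218131e-01,
        -1.42784968e-01],
       [ 0.00000000e+00,  0.00000000e+00,  0.00000000e+00,
         1.00000000e+00]])}
[0.17903096 0.51977458 0.23072695] [-5.18727437e-01 -3.09806975e+00  1.82906658e-03] 0.1 0.0187
```

View pics/scene0.png

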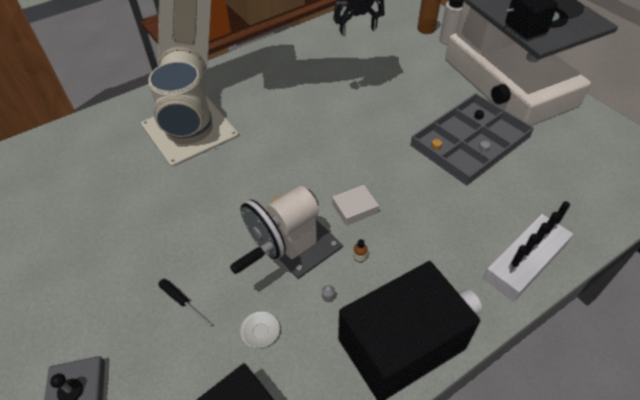

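View pics/top0.png

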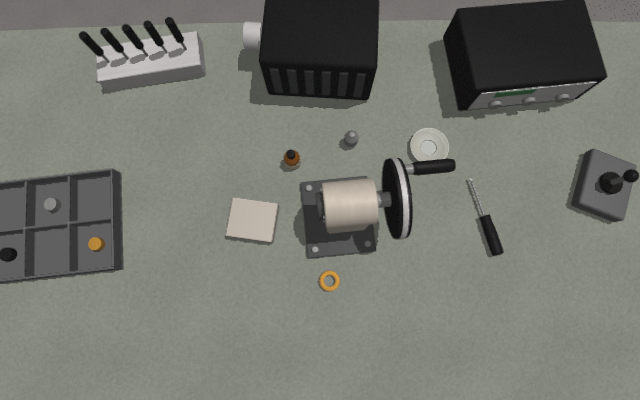

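The stand is near the middle of the bench. The grip is at about (250,258) in scene and (432,167) in top, on the far (+x) side. The wheel faces world -y. I'll enlarge both views.

```bash
python3 - <<'E'
import cv2,numpy as np
a=cv2.imread("pics/scene0.png")[170:290,215:355];b=cv2.imread("pics/top0.png")[140:265,295:465]
a=cv2.convertScaleAbs(cv2.resize(a,(700,600),interpolation=2),alpha=1.7,beta=15);b=cv2.convertScaleAbs(cv2.resize(b,(800,588),interpolation=2),alpha=1.7,beta=15)
cv2.imwrite("pics/c1.png",a);cv2.imwrite("pics/c2.png",b)
E
```

```text
(no output)
```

View pics/c1.png

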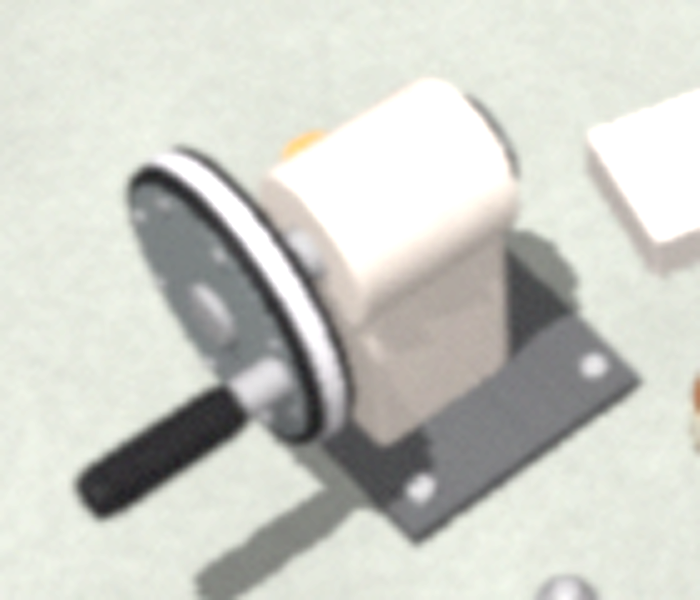

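View pics/c2.png

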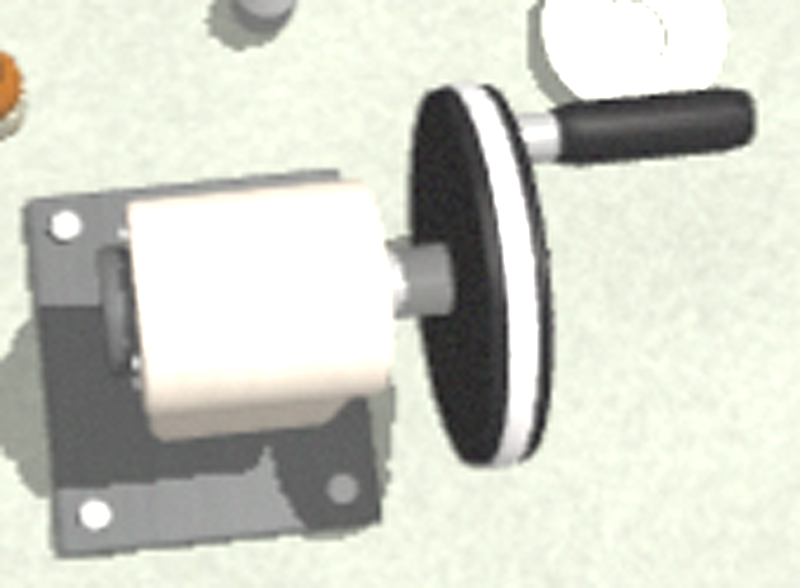

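```bash
cat > h.py <<'E'
import numpy as np,cv2
from bench import arm,eyes
from scipy.optimize import least_squares
def cam(n,T=None):
    p=eyes.camera_params(n); f=200/np.tan(np.radians(p["fov_y"])/2)
    E=p["extrinsics"] if T is None else T@p["mount"]
    return np.array([[f,0,p["cx"]],[0,f,p["cy"]],[0,0,1]]),p["dist_coeffs"],E
def proj(c,P):
    K,d,E=c; q=(np.atleast_2d(P)-E[:3,3])@E[:3,:3]*[1,-1,-1]
    return cv2.projectPoints(q,np.zeros(3),np.zeros(3),K,d)[0][:,0]
def tri(cs,uv):
    return least_squares(lambda X:np.concatenate([proj(c,X)[0]-u for c,u in zip(cs,uv)]),[.45,0,.1])
E
python3 - <<'E'
from h import *
S,T=cam("scene"),cam("top")
s=lambda u,v:np.array([215+(u+.5)/5-.5,170+(v+.5)/5-.5]); t=lambda u,v:np.array([295+(u+.5)/4.706-.5,140+(v+.5)/4.704-.5])
M={"tip":(s(91,502),t(750,116)),"root":(s(228,402),t(560,132)),"c-":(s(417,543),t(338,170)),"c+":(s(640,380),t(25,203))}
for k,(a,b) in M.items():
    r=tri([S,T],[a,b]); print(k,r.x.round(4),r.fun.round(2))
loc=lambda q,y:[.052*np.cos(q),y,.15+.052*np.sin(q)]
def f(p,full=1):
    x,y,w,q=p; R=np.array([[np.cos(w),-np.sin(w),0],[np.sin(w),np.cos(w),0],[0,0,1]])
    W=lambda l:R@l+[x,y,0]
    o=[]
    for k,l in (("tip",loc(q,-.205)),("root",loc(q,-.125))):
        o+=[proj(S,W(l))[0]-M[k][0],proj(T,W(l))[0]-M[k][1]]
    o.append(proj(S,W([0,-.106,.15]))[0]-s(212,308))
    return np.concatenate(o)
r=least_squares(f,[.45,-.05,0,.3]);print(r.x.round(4),r.fun.round(2))
E
```

```text
tip [ 0.6345 -0.1673  0.1612] [-0.54 -0.02 -0.42 -0.21]
root [ 0.6275 -0.0913  0.1641] [ 0.57 -0.02  0.43  0.21]
c- [ 0.6551 -0.0207  0.0113] [-0.28  0.03 -0.23 -0.11]
c+ [0.6413 0.128  0.011 ] [ 0.24 -0.06  0.19  0.09]
[0.5652 0.0316 0.0877 0.231 ] [-1.14 -0.28  0.2   0.15  1.58 -0.37 -1.33  1.02 -0.82  2.91]
```

```bash
cat >> h.py <<'E'
from scipy.spatial.transform import Rotation as Ro
w=0.0915
ux=np.array([np.cos(w),np.sin(w),0]); uy=np.array([-np.sin(w),np.cos(w),0]); uz=np.array([0,0,1.])
Rt=np.column_stack([-uy,np.cross(-uz,-uy),-uz]); RV=Ro.from_matrix(Rt).as_rotvec()
def T():
    M=np.eye(4);M[:3,:3]=Ro.from_rotvec(arm.get_tool_rot()).as_matrix();M[:3,3]=arm.get_tcp_pos();return M
E
python3 - <<'E'
from h import *
g=np.array([.631,-.129,.1627])-.004*uy
for q in np.arange(0,6.3,1.57):
    c=g-.052*(np.cos(.245)*ux+np.sin(.245)*uz)
    j=arm.inverse_kinematics(c+.052*(np.cos(q)*ux+np.sin(q)*uz)-.019*uz,RV); print(None if j is None else np.round(j,2))
p=arm.get_tcp_pos(); arm.move_linear(p+[0,0,.13],rate=.25)
arm.goto(g+[0,0,.16],RV)
np.save("pics/T1.npy",T()); cv2.imwrite("pics/w1.png",eyes.get_image("wrist"))
arm.move_linear(g+.06*uz-.03*uy+.0*ux,rate=.15)
np.save("pics/T2.npy",T()); cv2.imwrite("pics/w2.png",eyes.get_image("wrist"))
print(arm.get_qpos().round(3),arm.get_time_s(),arm.get_force())
E
```

```text
[-0.34  0.46  0.08  1.18  0.   -2.  ]
[-0.37  0.36  0.04  1.25  0.   -2.04]
[-0.42  0.3  -0.18  1.09  0.   -2.08]
[-0.37  0.42 -0.14  1.01  0.   -2.04]
[-0.34  0.46  0.08  1.18  0.   -2.  ]
[-0.379  0.444  0.282  1.407  0.    -2.042] 4.5833 [ 0.34441395 -0.01389164  0.86079813]
```

View pics/w1.png

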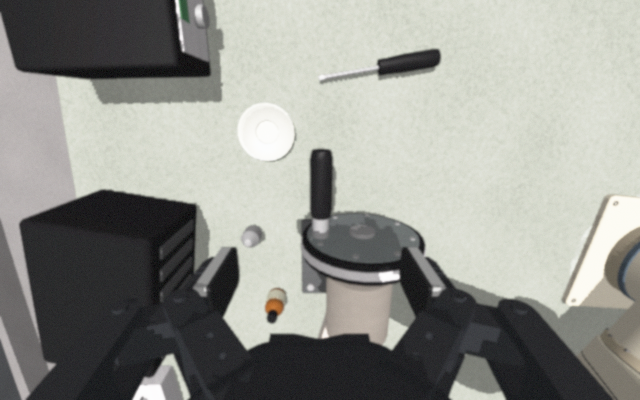

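View pics/w2.png

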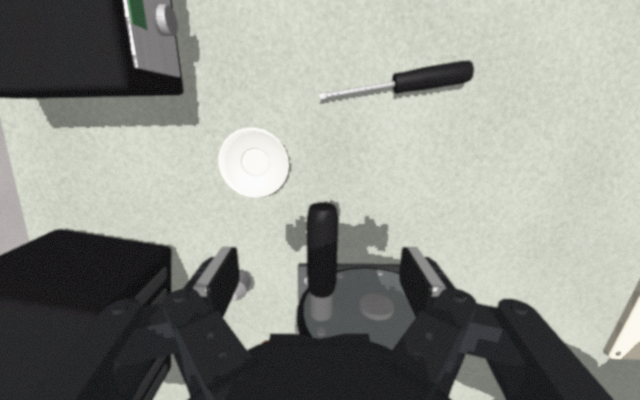

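In w1 the grip runs from (320,153) to (320,217), with the hub nut at (362,231). In w2 it runs from (323,207) to (321,294), with the nut at (377,306). The fingers straddle the grip.

```bash
python3 - <<'E'
from h import *
C=[cam("scene"),cam("top"),cam("wrist",np.load("pics/T1.npy")),cam("wrist",np.load("pics/T2.npy"))]
s=lambda u,v:np.array([215+(u+.5)/5-.5,170+(v+.5)/5-.5]); t=lambda u,v:np.array([295+(u+.5)/4.706-.5,140+(v+.5)/4.704-.5])
A=np.array
for n,uv,i in (("tip",[s(91,502),t(750,116),A([320,153]),A([323,207])],(0,1,2,3)),("root",[s(228,402),t(560,132),A([320,217]),A([321,294])],(0,1,2,3)),("hub",[s(210,312),A([362,231]),A([377,306])],(0,2,3))):
    r=tri([C[k] for k in i],uv);print(n,r.x.round(4),r.fun.round(1))
E
```

```text
tip [ 0.6323 -0.1659  0.1602] [-0.4 -0.8 -1.2  1.1  0.8 -2.2 -1.2  1.1]
root [ 0.6263 -0.0906  0.166 ] [ 0.5 -1.   0.4  0.5 -0.   0.  -0.4 -0.3]
hub [ 0.5721 -0.0714  0.1521] [-0.1  0.3  0.3  0.  -0.2  0.1]
```

The two sets of measurements agree: the shaft axis in the grip plane is at about (0.577, -0.130, 0.151), the radius is 0.053 and q0 is about 0.23. Next I grip and make a short first arc.

```bash
cat >> h.py <<'E'
import json
c0=np.array([.5776,-.130,.151])-.003*uy; off=-.021*uz; r=.052
def F(n=5): return np.mean([np.r_[arm.get_force()] for _ in range(n)],0)
def pos(q,c=c0): return c+r*(np.cos(q)*ux+np.sin(q)*uz)+off
def turn(qs,c=c0,rate=.025,log="log.txt"):
    for q in qs:
        arm.move_linear(pos(q,c),attitude=RV,rate=rate)
        f=F(); d=arm.get_tcp_pos()-off-c; qa=np.arctan2(d@uz,d@ux)
        er=np.cos(qa)*ux+np.sin(qa)*uz; et=-np.sin(qa)*ux+np.cos(qa)*uz
        o=[arm.get_time_s(),q,qa,f@er,f@et,f@uy,arm.get_gripper_force(),arm.get_finger_gap(),*f]
        print(np.round(o[:8],3)); open(log,"a").write(json.dumps([float(v) for v in o])+"\n")
E
python3 - <<'E'
from h import *
g=np.array([.629,-.128,.163])-.003*uy
arm.move_linear(g+off,attitude=RV,rate=.1)
f0=F(); print("bias",f0,F(1),arm.get_time_s(),arm.get_tcp_pos())
arm.set_gripper(.0,40); print(arm.get_finger_gap(),arm.get_gripper_force(),F(),arm.get_time_s())
turn(np.arange(.3,.85,.1))
E
```

```text
bias [0.34045415 0.67915941 0.28139853] [0.34045415 0.67915941 0.28139853] 5.6 [ 0.62966909 -0.13124922  0.14268948]
0.02485763530534161 39.2814838886261 [-0.26002025  0.06184035  1.79177834] 6.175
[ 6.5080e+00  3.0000e-01  3.1100e-01  3.1510e+00  1.1570e+00 -1.2419e+01
  3.9986e+01  2.5000e-02]
[ 6.8670e+00  4.0000e-01  4.1200e-01  4.3720e+00  1.3960e+00 -1.1340e+01
  4.0149e+01  2.5000e-02]
[ 7.2250e+00  5.0000e-01  5.1100e-01  6.1390e+00  1.7380e+00 -1.0512e+01
  4.0273e+01  2.5000e-02]
[ 7.5830e+00  6.0000e-01  6.0900e-01  8.1130e+00  2.0570e+00 -1.1189e+01
  4.0409e+01  2.5000e-02]
[ 7.9420e+00  7.0000e-01  7.0500e-01  9.9510e+00  2.6370e+00 -1.0864e+01
  4.0560e+01  2.5000e-02]
[ 8.3000e+00  8.0000e-01  8.0100e-01  1.0598e+01  2.4190e+00 -1.0053e+01
  4.0725e+01  2.5000e-02]
```

```bash
python3 - <<'E'
from h import *
for k in range(4):
    a=.9+.4*k
    turn(np.arange(a,a+.35,.1))
    arm.sleep(.3); f=F();q=a+.3; print("  rest",(f@(np.cos(q)*ux+np.sin(q)*uz)).round(2),(f@(-np.sin(q)*ux+np.cos(q)*uz)).round(2), np.linalg.norm((arm.get_tcp_pos()-off-c0)*[1,0,1]).round(4))
    if np.linalg.norm(f)>45: break
E
```

```text
[ 8.6580e+00  9.0000e-01  8.9600e-01  1.2912e+01  2.8990e+00 -9.6910e+00
  4.0902e+01  2.5000e-02]
[ 9.0170e+00  1.0000e+00  9.9100e-01  1.4393e+01  1.3240e+00 -8.8520e+00
  4.1094e+01  2.4000e-02]
[ 9.3750e+00  1.1000e+00  1.0850e+00  1.4894e+01  2.0640e+00 -9.3460e+00
  4.1306e+01  2.5000e-02]
[ 9.7330e+00  1.2000e+00  1.1790e+00  1.7422e+01  9.3900e-01 -8.4350e+00
  4.1537e+01  2.5000e-02]
  rest 17.19 1.27 0.0565
[ 1.0392e+01  1.3000e+00  1.2730e+00  2.0287e+01  1.8080e+00 -7.4000e+00
  4.1788e+01  2.4000e-02]
[ 1.0750e+01  1.4000e+00  1.3680e+00  2.2015e+01  1.2890e+00 -7.5190e+00
  4.2068e+01  2.5000e-02]
[ 1.1108e+01  1.5000e+00  1.4640e+00  2.4324e+01  1.8950e+00 -7.0700e+00
  4.2365e+01  2.5000e-02]
[ 1.1467e+01  1.6000e+00  1.5610e+00  2.7897e+01  1.8370e+00 -6.8230e+00
  4.2630e+01  2.4000e-02]
  rest 28.18 0.75 0.0568
[ 1.2125e+01  1.7000e+00  1.6610e+00  2.9980e+01  1.0820e+00 -5.9290e+00
  4.2875e+01  2.5000e-02]
[ 1.2483e+01  1.8000e+00  1.7640e+00  3.3056e+01  2.1340e+00 -5.6190e+00
  4.3085e+01  2.5000e-02]
[ 1.2842e+01  1.9000e+00  1.8710e+00  3.3815e+01  1.6160e+00 -7.1240e+00
  4.3212e+01  2.5000e-02]
[ 1.3200e+01  2.0000e+00  1.9820e+00  3.5859e+01  2.1810e+00 -6.9330e+00
  4.3200e+01  2.5000e-02]
  rest 36.98 1.24 0.0561
[ 1.3858e+01  2.1000e+00  2.0940e+00  3.5647e+01  1.7470e+00 -8.1070e+00
  4.3005e+01  2.5000e-02]
[ 1.4217e+01  2.2000e+00  2.2060e+00  3.1910e+01  4.7600e-01 -8.3880e+00
  4.2632e+01  2.5000e-02]
[ 1.4575e+01  2.3000e+00  2.3140e+00  2.8660e+01  1.2240e+00 -9.5740e+00
  4.2228e+01  2.5000e-02]
[ 1.4933e+01  2.4000e+00  2.4190e+00  2.3779e+01  1.6020e+00 -9.8730e+00
  4.1769e+01  2.5000e-02]
  rest 24.53 1.21 0.0548
```

```bash
cat >> h.py <<'E'
c0=c0+.0048*uz+.0004*ux
def turn(qs,c=c0,rate=.025,log="log2.txt"):
    for q in qs:
        arm.move_linear(pos(q,c),attitude=RV,rate=rate)
        f=F(1); p=arm.get_tcp_pos(); d=p-off-c; qa=np.arctan2(d@uz,d@ux)%(2*np.pi)
        er=np.cos(qa)*ux+np.sin(qa)*uz; et=-np.sin(qa)*ux+np.cos(qa)*uz
        o=[arm.get_time_s(),q,qa,1e3*np.hypot(d@ux,d@uz),f@er,f@et,f@uy,*f,*p]
        print(*np.round(o[:7],2)); open(log,"a").write(json.dumps([float(v) for v in o])+"\n")
        if abs(f@er)>40: print("radial!"); break
E
python3 - <<'E'
from h import *
for k in range(4):
    a=2.55+.4*k
    turn(np.arange(a,a+.35,.1))
    arm.sleep(.2); f=F(1);q=a+.3; print("  rest",(f@(np.cos(q)*ux+np.sin(q)*uz)).round(2),(f@(-np.sin(q)*ux+np.cos(q)*uz)).round(2))
E
```

```text
15.57 2.55 2.54 52.53 4.45 -2.45 -9.49
15.92 2.65 2.65 52.56 2.98 0.74 -9.93
16.28 2.75 2.75 52.55 2.83 1.14 -11.09
16.64 2.85 2.85 52.54 3.26 1.25 -10.92
  rest 3.44 1.85
17.2 2.95 2.95 52.52 2.68 0.29 -11.38
17.56 3.05 3.05 52.49 2.54 1.44 -10.43
17.92 3.15 3.15 52.44 3.0 0.47 -10.78
18.27 3.25 3.25 52.42 3.32 2.0 -9.91
  rest 3.58 1.16
18.83 3.35 3.35 52.37 2.42 1.24 -10.14
19.19 3.45 3.45 52.3 3.48 1.71 -10.4
19.55 3.55 3.55 52.29 2.43 0.37 -9.76
19.91 3.65 3.65 52.24 3.43 -0.34 -10.18
  rest 2.15 0.49
20.47 3.75 3.75 52.17 2.53 -0.28 -10.83
20.82 3.85 3.84 52.13 3.15 -0.18 -10.19
21.18 3.95 3.94 52.11 2.72 -0.66 -10.72
21.54 4.05 4.04 52.0 2.28 -1.56 -10.12
  rest 2.39 -2.34
```

```bash
cat >> h.py <<'E'
def F(n=5):
    o=[]
    for _ in range(5): o.append(np.array(arm.get_force())); arm.sleep(.02)
    return np.mean(o,0)
E
python3 - <<'E'
from h import *
turn(np.r_[np.arange(4.15,6.4,.1),6.435])
E
```

```text
22.18 4.15 4.14 51.95 2.35 -1.67 -10.7
22.62 4.25 4.24 51.88 1.16 -2.15 -10.78
23.07 4.35 4.34 51.85 0.63 -2.91 -10.99
23.51 4.45 4.44 51.8 0.39 -3.35 -10.7
23.95 4.55 4.54 51.73 -0.56 -3.61 -10.89
24.39 4.65 4.64 51.71 -1.15 -4.4 -11.28
24.83 4.75 4.74 51.67 -1.58 -3.87 -11.45
25.28 4.85 4.84 51.63 -1.67 -4.16 -11.82
25.72 4.95 4.94 51.6 -2.23 -4.16 -11.58
26.16 5.05 5.04 51.55 -2.48 -4.49 -11.86
26.6 5.15 5.14 51.52 -2.64 -4.45 -12.06
27.04 5.25 5.24 51.49 -2.95 -4.34 -12.25
27.48 5.35 5.34 51.46 -2.86 -4.37 -12.14
27.92 5.45 5.44 51.43 -2.57 -3.96 -11.92
28.37 5.55 5.54 51.46 -2.85 -3.29 -12.62
28.81 5.65 5.64 51.41 -2.43 -2.9 -12.58
29.25 5.75 5.74 51.43 -3.03 -2.79 -12.17
29.69 5.85 5.85 51.42 -2.41 -1.53 -12.0
30.13 5.95 5.95 51.46 -3.41 -1.35 -12.09
30.58 6.05 6.05 51.49 -3.24 -0.58 -12.73
31.02 6.15 6.15 51.51 -3.04 0.1 -12.45
31.46 6.25 6.26 51.56 -3.08 0.79 -12.17
31.9 6.35 0.07 51.58 -2.62 1.38 -12.47
32.31 6.44 0.16 51.62 -3.12 1.43 -12.27
```

```bash
cat > fit.py <<'E'
from h import *
def fit():
    L=np.array([json.loads(l) for l in open("log2.txt")]);L1=np.array([json.loads(l) for l in open("log.txt")])
    k=np.r_[0,np.sign(np.diff(L[:,1]))];q=L[:,2];f=L[:,5]
    for n,m in (("fwd",(k>0)&(q>2.6)|(k>0)&(q<1)),("bwd",k<0),("both",k!=0)):
        if m.sum()<6: continue
        A=np.c_[k[m]>0,k[m]<0,np.sin(q[m]),np.cos(q[m])].astype(float)
        x,*_=np.linalg.lstsq(A,f[m],rcond=None); res=f[m]-A@x
        print(n,x.round(2),"amp",np.hypot(x[2],x[3]).round(2),"rms",res.std().round(2),"qdown",(np.arctan2(-x[2],-x[3])-np.pi/2)%(2*np.pi))
E
python3 - <<'E'
from fit import *
fit()
turn(np.arange(6.335,3.45,-.1)); fit(); print(arm.get_time_s())
E
```

```text
fwd [ 0.44 -0.    3.96 -0.74] amp 4.03 rms 0.97 qdown 3.3265440606901056
both [ 0.44 -0.    3.96 -0.74] amp 4.03 rms 0.97 qdown 3.3265440606901056
32.75 6.34 0.06 51.59 -2.45 -0.08 -12.52
33.19 6.24 6.24 51.55 -2.82 -0.66 -12.72
33.63 6.14 6.14 51.48 -2.7 -0.74 -12.41
34.08 6.04 6.04 51.48 -2.71 -1.11 -12.23
34.52 5.94 5.94 51.49 -2.37 -1.03 -11.76
34.96 5.84 5.84 51.46 -3.0 -1.01 -12.3
35.4 5.74 5.74 51.45 -2.87 -0.95 -12.12
35.84 5.64 5.64 51.45 -3.25 -0.78 -11.8
36.28 5.54 5.54 51.46 -3.08 -1.08 -11.98
36.72 5.44 5.44 51.47 -2.93 -0.83 -11.86
37.17 5.34 5.34 51.5 -2.83 -1.09 -11.86
37.61 5.24 5.24 51.48 -2.75 -1.49 -11.77
38.05 5.14 5.14 51.5 -2.02 -1.44 -11.59
38.49 5.04 5.04 51.55 -1.41 -1.49 -11.08
38.93 4.94 4.93 51.59 -0.99 -1.76 -11.08
39.38 4.84 4.83 51.63 -0.44 -1.7 -11.2
39.82 4.74 4.73 51.64 -0.4 -2.68 -11.36
40.26 4.64 4.63 51.68 0.06 -2.5 -10.85
40.7 4.54 4.53 51.75 0.35 -3.08 -10.9
41.14 4.44 4.43 51.8 0.54 -3.22 -10.68
41.58 4.34 4.33 51.88 0.68 -3.23 -10.67
42.02 4.24 4.22 51.91 1.1 -3.86 -10.66
42.47 4.14 4.12 51.97 1.5 -3.5 -10.49
42.91 4.04 4.02 52.03 1.67 -3.82 -10.28
43.35 3.94 3.92 52.08 1.93 -3.74 -9.95
43.79 3.84 3.82 52.16 2.52 -3.97 -9.74
44.23 3.74 3.72 52.21 2.39 -3.66 -10.19
44.68 3.64 3.62 52.25 3.11 -4.09 -10.33
45.12 3.54 3.52 52.29 3.06 -3.7 -10.17
fwd [ 0.44 -0.    3.96 -0.74] amp 4.03 rms 0.97 qdown 3.3265440606901056
bwd [ 0.   -2.43 -0.01  1.85] amp 1.85 rms 0.29 qdown 1.5644874269400808
both [ 0.3   0.22  3.55 -0.06] amp 3.55 rms 1.22 qdown 3.159593662897665
45.1167
```

Readings taken at rest depend on history: the forward and backward sweeps disagree. I need the force while the wheel is actually sliding, so I'll try sampling during a move.

```bash
cat >> h.py <<'E'
import threading
def sampled(fn,dt=.002):
    o=[];stop=threading.Event()
    def w():
        import time
        while not stop.is_set():
            o.append([float(arm.get_time_s()),*map(float,arm.get_force()),*map(float,arm.get_tcp_pos())]); time.sleep(dt)
    t=threading.Thread(target=w);t.start()
    try: fn()
    finally: stop.set();t.join()
    return np.array(o)
E
timeout 60 python3 - <<'E'
from h import *
o=sampled(lambda:arm.move_linear(pos(3.635),attitude=RV,rate=.025))
o=o[np.r_[True,np.diff(o[:,0])>0]]
print(len(o)); q=3.58; et=-np.sin(q)*ux+np.cos(q)*uz
for r_ in o[::max(1,len(o)//40)]: print(round(r_[0],3),(r_[1:4]@et).round(2),(r_[4:]@et*1e3).round(2))
E
```

```text
1
45.117 -0.59 123.88
```

```bash
timeout 60 python3 - <<'E'
from h import *
def rd(q,n,dt):
    s=[]
    et=-np.sin(q)*ux+np.cos(q)*uz; er=np.cos(q)*ux+np.sin(q)*uz
    for _ in range(n):
        f=np.array(arm.get_force());p=arm.get_tcp_pos()-off-c0
        s.append((round(float(f@et),1),round(float(f@er),1),round(float(np.arctan2(p@uz,p@ux)%6.2832),4)));arm.sleep(dt)
    return s
print(arm.get_time_s(),rd(3.635,8,.01))
for q in (3.685,3.705,3.715,3.725,3.7,3.68,3.67):
    arm.move_linear(pos(q),attitude=RV,rate=.025); print(q,arm.get_time_s().__round__(3),rd(q,4,.01))
E
```

```text
45.65 [(-0.2, -6.9, 3.7073), (-0.2, -5.6, 3.7072), (-1.0, -6.4, 3.7071), (-0.6, -7.7, 3.7072), (-0.4, -6.5, 3.7075), (-1.4, -5.5, 3.7068), (0.1, -6.5, 3.7072), (-0.3, -6.8, 3.7072)]
3.685 45.967 [(-1.3, -6.6, 3.7555), (-1.5, -7.8, 3.7553), (-1.8, -8.1, 3.7557), (-0.9, -6.8, 3.7555)]
3.705 46.25 [(-3.7, -6.7, 3.7712), (-2.9, -6.8, 3.7714), (-3.2, -6.9, 3.7717), (-2.8, -7.0, 3.7714)]
3.715 46.533 [(-4.3, -7.4, 3.7786), (-4.8, -8.4, 3.7789), (-5.6, -7.3, 3.7789), (-4.8, -7.9, 3.7786)]
3.725 46.817 [(-5.1, -8.2, 3.7877), (-5.8, -7.6, 3.7876), (-5.1, -8.0, 3.7876), (-4.7, -7.9, 3.7875)]
3.7 47.1 [(-3.5, -7.5, 3.7674), (-3.3, -7.3, 3.7672), (-3.1, -7.3, 3.7674), (-2.3, -7.0, 3.7673)]
3.68 47.383 [(-1.4, -7.5, 3.7499), (-1.7, -7.5, 3.7499), (-1.3, -6.7, 3.75), (-1.8, -6.7, 3.7497)]
3.67 47.667 [(-1.0, -5.7, 3.7416), (-1.2, -6.2, 3.7421), (-0.2, -6.7, 3.7418), (-0.1, -6.7, 3.7424)]
```

Two things came out of this. My `pos` helper was still bound to the old centre, which did no harm. More usefully, small slow steps reach a steady sliding force, while the faster steps rang off it. I'll now creep both ways near the expected angle and take the midpoint as the weight's share.

```bash
cat > pair.py <<'E'
from h import *
def go(q,rate): arm.move_linear(pos(q,c0),attitude=RV,rate=rate)
def rd(q):
    f=F(); p=arm.get_tcp_pos()-off-c0; qa=np.arctan2(p@uz,p@ux)%(2*np.pi)
    return f@(-np.sin(qa)*ux+np.cos(qa)*uz), f@(np.cos(qa)*ux+np.sin(qa)*uz),qa
def creep(q0,q1):
    s=np.sign(q1-q0); go(q1-.02*s,.006); a=rd(q1); go(q1,.004); b=rd(q1)
    print(f"{arm.get_time_s():.2f} q{q1:.2f} before {a[0]:.2f} plateau {b[0]:.2f} rad {b[1]:.2f} qa {b[2]:.3f}"); return b[0]
def pair(qc):
    go(qc+.05,.05); b=creep(qc+.05,qc-.06); f=creep(qc-.06,qc+.08); print("W",qc,(b+f)/2,"D",(b-f)/2); return (b+f)/2
E
timeout 60 python3 - <<'E'
from pair import *
pair(3.45)
E
```

```text
49.62 q3.39 before 2.12 plateau 2.10 rad 2.73 qa 3.389
51.39 q3.53 before -4.87 plateau -4.52 rad 3.39 qa 3.517
W 3.45 -1.2076540663349338 D 3.3119860092527666
```

```bash
timeout 60 python3 - <<'E'
from pair import *
pair(2.95)
E
```

```text
53.59 q2.89 before 3.72 plateau 4.09 rad 1.87 qa 2.897
55.36 q3.03 before -3.28 plateau -2.97 rad 4.62 qa 3.019
W 2.95 0.5577363652879477 D 3.5306107268315063
```

The weight's share crosses zero between the two points. The slope of about -3.5 N/rad matches the stated weight, so the heavy side is down at q ≈ 3.12. I'll go there and hand in.

```bash
timeout 60 python3 - <<'E'
from pair import *
go(3.125,.01); arm.sleep(.5); print(rd(3.1),arm.get_gripper_force(),arm.get_finger_gap(),arm.get_qd().round(3),arm.get_time_s())
print(arm.finish_job())
E
```

```text
(np.float64(-2.233124010701429), np.float64(4.4529145441004925), np.float64(3.114809481685682)) 40.741984248161316 0.024363520823292385 [0.002 0.001 0.    0.    0.001 0.001] 56.5833
the job is handed in; nothing more can be done
None
```

I turned the wheel once right round with the grip held, then set it at about q = 3.12 rad, where I measured the heavy side to point straight down, and handed the job in at 56.6 s, wheel still and gripped at about 40 N; no verdict was shown.

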